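# Fit the laptop rack's divider posts

## Robot

A 6-joint arm with a two-finger parallel gripper is mounted at the origin on the work surface. World frame = base frame: x ahead of the robot, y to its left, z up, the work surface at z = 0. Lengths are in m, angles in rad, forces in N, time in s.
With the tool pointing down it reaches from about 0.375 to 0.975 m from the base axis. Payload 3.8 kg.
Tool frame: the origin (TCP) lies on the centre line of the jaws, within the pads' length; the fingertips stand 14 mm ahead of it and the grasp point (between the pads) lies 5 mm behind it; z points along the fingers, y is the line along which they close (so a half turn about z gives the same grasp; the last joint's range is limited). The gripper opens to 85 mm and grips with 20 to 120 N. Pads are 22 mm wide; open, the fingers measure 114 mm over their backs; the gripper's body (76 mm by 85 mm) begins 54 mm behind the grasp point. The pads swing forward as they close: fully open they stand 13 mm farther back than shut.
Start: joints at [1.088, 0.264, 1.604, -0, 1.274, -0.037], TCP at [0.291, 0.609, 0.245] pointing down, gripper open.
Joint ranges: [-2.63, 2.63], [-0.94, 2.18], [0.31, 2.57], [-1.31, 4.45], [0, 2.66], [-2.55, 2.55]. Speed limits (rad/s): [2.57, 2.57, 3.14, 3.14, 3.14, 3.14].

## Interface

Orientations are given as a rotation vector (axis times angle).
In Python, from workcell import bot, eyes, spot_in gives the robot as it stands.
- The arm moves only by the tool carry_out, never from a script. Its argument "series" is text: rows parted by semicolons, each of 4 numbers parted by spaces: the shift along the world's x, y, z in m, then the turn about the world's z in degrees. In form: tx ty tz roll; .... A call has 1 to 20 rows; each row shifts and turns the commanded pose from where the row before left it; what a row does not reach is not made up. A row lasts 1/8 s, in which the tool goes at most 62.5 mm and 10.7 degrees, less where a joint would pass 70% of its speed; a pose out of reach is approached as far as the arm can. A call is refused whole if a number of a shift passes 0.0625 or a number of a turn 10.7, either way. A call with a gripper value outside its range is refused whole. "jaw" is the gripper command: -1 is shut, 1 is fully open, values between are in proportion, set as the call begins (left out, the last holds). The fingers move at their own pace and stop on an object; "grip_force" is the grip in N (left out, the last holds). Time passes only in rows, so rows that do not move let the fingers close. It gives the time, the measured TCP pose, the force, the opening and the grip force at its end, in the units of the state.
- bot.read_state(): the state, without advancing time (a new reading comes with each control period).
- eyes.read_camera(name): name is "scene" or "top" or "wrist"; returns (picture, depth): 480x640x3 uint8, blue, green, red; 480x640 float32, m along the optical axis (not along the pixel's ray), 0 where there is no reading.
- eyes.get_calibration(name): a dict with "K" (3x3 intrinsics, pixels), "position" and "rotation" of the camera in the world; the wrist camera has in their place "T_tool_cam" (4x4, takes a point from camera to tool coordinates, whose origin is the TCP and whose axes are the flange's). Camera axes: x right, y down, z forward; pixel columns grow to the right and rows downward; lengths in m; the calibration is good to about 2 mm. A picture is of the moment at which its call begins: read the wrist's pose just before it. get_calibration takes no time and is no camera call.
- bot.finish_job(): hands the job in; it is judged then, once.
Trained networks look in the newest picture that a camera, given by its name, has taken for a name from the list of things; names that differ only in an ending like _2 or _b are one class to them, and where a whole thing is asked for, a point or a joint stands for the part that bears it (a point fixed in the world has none). Each returns a list of dicts, best first, with "score" (0 to 1); they miss things now and then, are a little off and sometimes report something else, mostly with a low value. They report only what shows in the picture. A call takes as long as a camera call. They do not tell look-alikes from the thing itself.
- spot_in(camera, target): "rect" ([centre column, centre row, width, height] in pixels, round what is visible of it).
The state is a dict: "time": time; "q": joint angles; "joint_vel": joint speeds; "joint_torque": joint torques, N m; "tool_pos": TCP position; "tcp_rot": TCP orientation; "wrist_force": force on the tool from outside, world axes, zero at the start; "torque": the same for the moment, N m; "width": opening from 0.0 (shut) to 1.0 (fully open); "grip_force": force on a finger pad.
Only numpy, scipy, OpenCV 4.12 (cv2) and the standard library are available. Lean on these libraries where they do the work, as an engineer would, in place of code of your own. Each camera call takes 0.05 s, during which the arm holds its last target. There are 200 camera calls.

## Task

Put the laptop rack together: first, with the mallet, gently tap the grey bar along its rail until it meets the stop hidden under the black hood. Then move every orange post from the foam block into a socket of its own in the bar and drive each one fully home with the mallet, not by hand, so that its collar sits flat on the bar. Finally stand the mallet back on its mat, and leave the mug, bottle and router where they are.

Things in the scene. Friction and masses are not known exactly. Their poses are not given: they have to be found in the camera images.
- mallet_mid (a point): mallet (350 g): round red head 56 mm across, 40 mm high, a round wooden handle 26 mm across and 80 mm long rising from the middle of its top; it stands upright on the head's flat underside. Lift it by the handle from above; tap sideways with the head's side, downwards with its underside. This point: on the axis, 60 mm above the underside (20 mm above the head's top); z up the handle
- mat_top (a point): black round rubber mat, 116 mm across, 3 mm thick, fixed on the desk, on which the mallet starts and belongs. This point is the centre of its top
- bar (a joint): how far the grey bar has been slid along its rail towards the black hood (m); grows towards the hood. Friction of about 6 N holds it wherever it is left; the stop is out of sight under the hood, 30 to 60 mm further along than where the bar starts, and is felt as a sudden hard halt
- bar_end (a point): centre of the upright end face of the grey bar, 78 mm wide and 50 mm high (from 6 to 56 mm above the desk), black rubber, at the end away from the hood: the place to tap it. y points along the bar to the hood, the way it slides; z up
- rail: fixed aluminium rail 430 mm long, 92 mm wide, in which the bar (305 mm long) slides: floor 6 mm thick, two side lips 22 mm high and 80 mm apart inside (the floor and lips reach at least 30 mm beyond the bar's free end); a black hood, 70 mm high, over one end. Origin: on the desk, at mid-length; y points along it to the hood
- foam: fixed grey foam block 74 x 290 mm, 40 mm high, with a row of four holes 70 mm apart along its y axis, in which the posts stand at the start with their collars resting on the foam. Origin: centre of its underside
- socket0 (a point): centre of the mouth of a socket in the bar's top, 56 mm above the desk: a 35 mm square opening with four black sprung jaws inside that match the posts' taper. y points along the bar to the hood, z up. Four in a row, 64 mm apart; socket0 is farthest from the hood, socket3 nearest. Any post fits any socket, turned any way
- socket1 (a point): centre of the mouth of a socket in the bar's top, 56 mm above the desk: a 35 mm square opening with four black sprung jaws inside that match the posts' taper. y points along the bar to the hood, z up. Four in a row, 64 mm apart; socket0 is farthest from the hood, socket3 nearest. Any post fits any socket, turned any way
- socket2 (a point): centre of the mouth of a socket in the bar's top, 56 mm above the desk: a 35 mm square opening with four black sprung jaws inside that match the posts' taper. y points along the bar to the hood, z up. Four in a row, 64 mm apart; socket0 is farthest from the hood, socket3 nearest. Any post fits any socket, turned any way
- socket3 (a point): centre of the mouth of a socket in the bar's top, 56 mm above the desk: a 35 mm square opening with four black sprung jaws inside that match the posts' taper. y points along the bar to the hood, z up. Four in a row, 64 mm apart; socket0 is farthest from the hood, socket3 nearest. Any post fits any socket, turned any way
- post0_mid (a point): orange post (160 g; may be absent), upright: round tapered steel shank 32 mm long (32 mm across at the top, 25 near the chamfered tip), collar 50 mm across, 8 thick, round orange body 34 mm across, 70 long. This point: on the axis, 55 mm above the tip, 23 above the collar's underside, axis z. Resting in a socket by its own weight it stands about 9 mm proud; a push of some 10 to 16 N drives it home; friction holds it
- post1_mid (a point): orange post (160 g; may be absent), upright: round tapered steel shank 32 mm long (32 mm across at the top, 25 near the chamfered tip), collar 50 mm across, 8 thick, round orange body 34 mm across, 70 long. This point: on the axis, 55 mm above the tip, 23 above the collar's underside, axis z. Resting in a socket by its own weight it stands about 9 mm proud; a push of some 10 to 16 N drives it home; friction holds it
- post2_mid (a point): orange post (160 g; may be absent), upright: round tapered steel shank 32 mm long (32 mm across at the top, 25 near the chamfered tip), collar 50 mm across, 8 thick, round orange body 34 mm across, 70 long. This point: on the axis, 55 mm above the tip, 23 above the collar's underside, axis z. Resting in a socket by its own weight it stands about 9 mm proud; a push of some 10 to 16 N drives it home; friction holds it
- post3_mid (a point): orange post (160 g; may be absent), upright: round tapered steel shank 32 mm long (32 mm across at the top, 25 near the chamfered tip), collar 50 mm across, 8 thick, round orange body 34 mm across, 70 long. This point: on the axis, 55 mm above the tip, 23 above the collar's underside, axis z. Resting in a socket by its own weight it stands about 9 mm proud; a push of some 10 to 16 N drives it home; friction holds it
- mug: blue mug, 90 mm high, bystander; origin at its underside
- cleaner: white bottle with blue cap, 130 mm high, bystander; origin at its underside
- router: flat black router box 120 x 160 x 35 mm, bystander; origin at its underside
Not all that is in view belongs to the job. Leave any pink, purple or yellow look-alike of the part that bears post0_mid alone.

How it is judged:
On the way, in this order (a step that is already met when the one before it is completed fails the run):
1. the bar has been brought to its stop (within 2.5 mm) by the mallet, which touches it there (value of joint bar above 0.0575 m and contact force between mallet and bar above 0.5 N), for 0.02 s.
2. every post stands fully home in a socket (gap under the collar below 2.5 mm, within 4 mm of the socket's centre, upright within 0.06 rad) (((horizontal distance between post0_mid and socket0 below 0.004 m and z of post0_mid in the frame of socket0 below 0.0255 m) or (horizontal distance between post0_mid and socket1 below 0.004 m and z of post0_mid in the frame of socket1 below 0.0255 m) or (horizontal distance between post0_mid and socket2 below 0.004 m and z of post0_mid in the frame of socket2 below 0.0255 m) or (horizontal distance between post0_mid and socket3 below 0.004 m and z of post0_mid in the frame of socket3 below 0.0255 m)) and angle between each of post0_mid, post1_mid, post2_mid, post3_mid's own z axis and vertical below 0.06 rad and ((horizontal distance between post1_mid and socket0 below 0.004 m and z of post1_mid in the frame of socket0 below 0.0255 m) or (horizontal distance between post1_mid and socket1 below 0.004 m and z of post1_mid in the frame of socket1 below 0.0255 m) or (horizontal distance between post1_mid and socket2 below 0.004 m and z of post1_mid in the frame of socket2 below 0.0255 m) or (horizontal distance between post1_mid and socket3 below 0.004 m and z of post1_mid in the frame of socket3 below 0.0255 m)) and ((horizontal distance between post2_mid and socket0 below 0.004 m and z of post2_mid in the frame of socket0 below 0.0255 m) or (horizontal distance between post2_mid and socket1 below 0.004 m and z of post2_mid in the frame of socket1 below 0.0255 m) or (horizontal distance between post2_mid and socket2 below 0.004 m and z of post2_mid in the frame of socket2 below 0.0255 m) or (horizontal distance between post2_mid and socket3 below 0.004 m and z of post2_mid in the frame of socket3 below 0.0255 m)) and ((horizontal distance between post3_mid and socket0 below 0.004 m and z of post3_mid in the frame of socket0 below 0.0255 m) or (horizontal distance between post3_mid and socket1 below 0.004 m and z of post3_mid in the frame of socket1 below 0.0255 m) or (horizontal distance between post3_mid and socket2 below 0.004 m and z of post3_mid in the frame of socket2 below 0.0255 m) or (horizontal distance between post3_mid and socket3 below 0.004 m and z of post3_mid in the frame of socket3 below 0.0255 m))), for 0.2 s.
At the end, for the whole second after the job is handed in: The bar is within 2.5 mm of its stop; every post present is upright (0.06 rad) in a socket, within 4 mm of its centre, gap under its collar below 2.5 mm; the mallet stands upright on its mat, its head wholly on it (within 30 mm of the centre); all at rest (all of step 2 and value of joint bar above 0.0575 m and linear speed of each of post0, post1, post2, post3, mallet below 0.02 m/s and horizontal distance between mallet_mid and mat_top below 0.03 m and height (world z) of mallet_mid below 0.068 m and angle between mallet_mid's own z axis and vertical below 0.1 rad); the robot touches nothing.
It fails at once if the bar is shoved fast (over 0.25 m/s) (velocity of joint bar above 0.25 m/s).
It fails at once if a post is driven home by the gripper instead of the mallet (fingers press it with over 3 N while its collar is less than 2.5 mm above the bar) ((contact force between the fingers and post0 above 3 N and ((horizontal distance between post0_mid and socket0 below 0.004 m and z of post0_mid in the frame of socket0 below 0.0255 m) or (horizontal distance between post0_mid and socket1 below 0.004 m and z of post0_mid in the frame of socket1 below 0.0255 m) or (horizontal distance between post0_mid and socket2 below 0.004 m and z of post0_mid in the frame of socket2 below 0.0255 m) or (horizontal distance between post0_mid and socket3 below 0.004 m and z of post0_mid in the frame of socket3 below 0.0255 m))) or (contact force between the fingers and post1 above 3 N and ((horizontal distance between post1_mid and socket0 below 0.004 m and z of post1_mid in the frame of socket0 below 0.0255 m) or (horizontal distance between post1_mid and socket1 below 0.004 m and z of post1_mid in the frame of socket1 below 0.0255 m) or (horizontal distance between post1_mid and socket2 below 0.004 m and z of post1_mid in the frame of socket2 below 0.0255 m) or (horizontal distance between post1_mid and socket3 below 0.004 m and z of post1_mid in the frame of socket3 below 0.0255 m))) or (contact force between the fingers and post2 above 3 N and ((horizontal distance between post2_mid and socket0 below 0.004 m and z of post2_mid in the frame of socket0 below 0.0255 m) or (horizontal distance between post2_mid and socket1 below 0.004 m and z of post2_mid in the frame of socket1 below 0.0255 m) or (horizontal distance between post2_mid and socket2 below 0.004 m and z of post2_mid in the frame of socket2 below 0.0255 m) or (horizontal distance between post2_mid and socket3 below 0.004 m and z of post2_mid in the frame of socket3 below 0.0255 m))) or (contact force between the fingers and post3 above 3 N and ((horizontal distance between post3_mid and socket0 below 0.004 m and z of post3_mid in the frame of socket0 below 0.0255 m) or (horizontal distance between post3_mid and socket1 below 0.004 m and z of post3_mid in the frame of socket1 below 0.0255 m) or (horizontal distance between post3_mid and socket2 below 0.004 m and z of post3_mid in the frame of socket2 below 0.0255 m) or (horizontal distance between post3_mid and socket3 below 0.004 m and z of post3_mid in the frame of socket3 below 0.0255 m)))).
It fails at once if the mug, bottle or router is displaced by more than 30 mm (distance of any of mug, cleaner, router from where it was at the start of the episode above 0.03 m).
Of post0, post1, post2, post3 only 2 to 4 are there at a start; the rules pass over those that are not, and their reading is None.
At some moment in a run one of mallet may be knocked a few centimetres aside while the robot is not near it.
Once in a run the grip may slacken for a moment while it holds something.
It also fails if it takes over 210 s, if anything falls off the work surface, if the arm or the gripper's body presses on something with over 40 N, if the wrist force passes 120 N, or if a joint passes its speed limit or range.

## Working session

There is one attempt and no reset: what is moved stays moved. The work goes in short steps, Python scripts to look and compute and a tool call to move; the robot and the scene stay as the last step left them, time stands still between calls to the robot, and variables do not carry over. Pictures are saved under pics/ and viewed, at most 14 in all, crops included, and the job is handed in when it is done.

Besides the shell and the picture viewer there is one more tool, called after "Call:" in YAML: its name, and indented under it one key for each argument. carry_out: Moves the arm, as the interface text tells. Its arguments: {"type":"object","properties":{"series":{"type":"string"},"jaw":{"type":"number"},"grip_force":{"type":"number"}},"required":["series"]}

```bash
mkdir -p pics; cat > h.py <<'E'
from workcell import bot, eyes, spot_in
import numpy as np, cv2
from scipy.spatial.transform import Rotation as R
def cam(name):
    s=bot.read_state(); im,d=eyes.read_camera(name); c=eyes.get_calibration(name)
    K=np.array(c["K"])
    if name=="wrist":
        T=np.eye(4);T[:3,:3]=R.from_rotvec(s["tcp_rot"]).as_matrix();T[:3,3]=s["tool_pos"];T=T@np.array(c["T_tool_cam"])
    else:
        T=np.eye(4);T[:3,3]=c["position"];r=np.array(c["rotation"]);T[:3,:3]=r if r.shape==(3,3) else R.from_rotvec(r).as_matrix()
    return im,d,K,T
def cloud(d,K,T):
    v,u=np.mgrid[0:d.shape[0],0:d.shape[1]]
    P=np.stack([(u-K[0,2])/K[0,0]*d,(v-K[1,2])/K[1,1]*d,d],-1)
    W=P@T[:3,:3].T+T[:3,3]; W[d<=0]=np.nan
    return W
def onplane(u,v,z,K,T):
    r=T[:3,:3]@np.linalg.solve(K,[u,v,1]); return T[:3,3]+r*(z-T[2,3])/r[2]
E
python3 - <<'E'
from h import *
print(bot.read_state())
for n in ("top","scene"):
    im,d,K,T=cam(n); cv2.imwrite(f"pics/{n}0.png",im); np.savez(f"{n}0.npz",im=im,d=d,K=K,T=T)
    W=cloud(d,K,T); print(n,K.tolist(),T.round(3).tolist())
    for t in ("mallet_mid","mat_top","bar","rail","foam","post0_mid","socket0","mug","cleaner","router"):
        try: L=spot_in(n,t)
        except Exception as e: print(t,e);continue
        for o in L:
            if o["score"]<0.2: continue
            u,v=int(o["rect"][0]),int(o["rect"][1]); print(t,round(o["score"],2),np.round(o["rect"]).tolist(),W[v,u].round(3))
E
```

```text
{'time': 0.0, 'q': array([ 1.08808506e+00,  2.64743642e-01,  1.60539024e+00,  1.69036157e-06,
        1.27369408e+00, -3.68834463e-02]), 'joint_vel': array([-2.29395908e-04,  7.07774242e-04, -8.10506208e-04, -5.72162638e-04,
       -1.57838999e-05, -3.18873384e-04]), 'joint_torque': array([ 2.60794252e-03, -5.15118062e+01, -3.67304385e+01,  1.14694722e-04,
        1.28174003e-02,  9.49342706e-06]), 'tool_pos': array([0.29072662, 0.6084002 , 0.24395963]), 'tcp_rot': array([-0.69439241, -3.06329801,  0.0033921 ]), 'wrist_force': array([1.08950067, 0.0604529 , 1.00516763]), 'torque': array([0.01202027, 0.02801109, 0.01627365]), 'grip_force': 0.0, 'width': 0.9983705273267072}
top [[453.62772517928755, 0.0, 315.2785031729897], [0.0, 453.62772517928755, 239.1672111091902], [0.0, 0.0, 1.0]] [[-0.021, -0.999, 0.045, 0.446], [-1.0, 0.021, -0.001, -0.027], [0.0, -0.045, -0.999, 1.104], [0.0, 0.0, 0.0, 1.0]]
mallet_mid 0.9 [178.0, 254.0, 34.0, 23.0] [0.467 0.285 0.077]
mat_top 0.7 [180.0, 251.0, 51.0, 51.0] [0.472 0.291 0.042]
bar 0.72 [455.0, 281.0, 58.0, 34.0] [ 0.386 -0.362  0.   ]
rail 0.68
[... 1296 characters left out ...]
, 83.0, 83.0] [ 0.464 -0.032  0.048]
post0_mid 0.93 [275.0, 188.0, 18.0, 41.0] [ 0.493 -0.265  0.069]
post0_mid 0.92 [311.0, 197.0, 14.0, 29.0] [ 0.444 -0.161  0.09 ]
post0_mid 0.82 [361.0, 205.0, 25.0, 36.0] [ 0.34  -0.084  0.074]
socket0 0.66 [272.0, 267.0, 86.0, 89.0] [ 0.629 -0.05   0.031]
socket0 0.36 [372.0, 412.0, 37.0, 58.0] [0.674 0.41  0.09 ]
mug 0.73 [297.0, 169.0, 33.0, 44.0] [ 0.395 -0.313  0.067]
mug 0.61 [323.0, 212.0, 15.0, 28.0] [nan nan nan]
mug 0.21 [419.0, 330.0, 25.0, 44.0] [0.472 0.306 0.069]
cleaner 0.82 [374.0, 411.0, 37.0, 56.0] [0.672 0.411 0.093]
router 0.78 [196.0, 188.0, 69.0, 57.0] [ 0.655 -0.429  0.031]
router 0.68 [420.0, 330.0, 26.0, 50.0] [0.471 0.305 0.071]
```

View pics/top0.png

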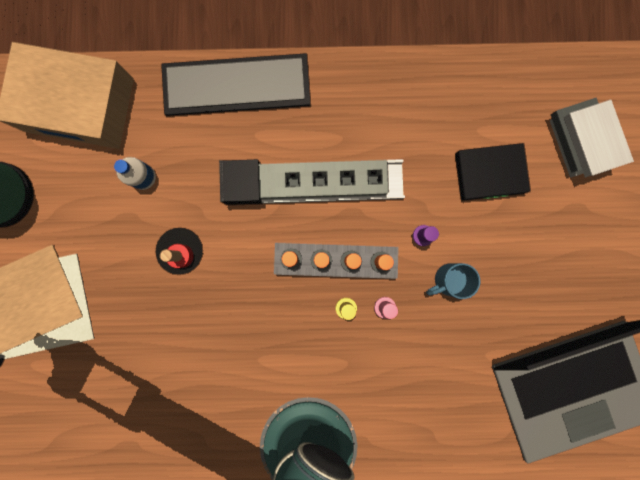

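View pics/scene0.png

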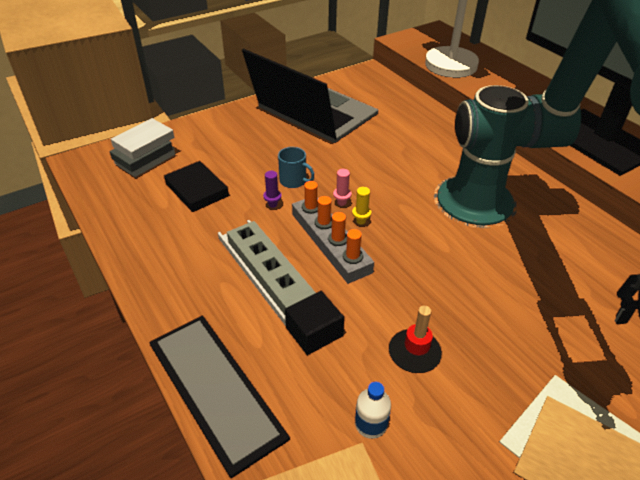

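Top view: four orange posts in the foam at about (290,259), (321,260), (354,261) and (386,262). The purple (426,236), yellow (346,309) and pink (386,308) look-alikes stand outside the foam. The mallet is at (178,254), the bar has its free end near (389,178), and the hood is on the left.

```bash
python3 - <<'E'
from h import *
z=np.load("top0.npz"); im,d,K,T=z["im"],z["d"],z["K"],z["T"]; W=cloud(d,K,T)
hsv=cv2.cvtColor(im,cv2.COLOR_BGR2HSV)
def blob(m,name):
    n,l,s,c=cv2.connectedComponentsWithStats(m.astype(np.uint8))
    for i in range(1,n):
        if s[i,4]>30:
            p=W[l==i]; print(name,c[i].round(1),s[i,4],np.nanmedian(p,0).round(4),np.nanmin(p,0).round(3),np.nanmax(p,0).round(3))
org=(hsv[...,0]>5)&(hsv[...,0]<16)&(hsv[...,1]>190)&(hsv[...,2]>170)&(W[...,2]>.095)&(W[...,1]<.1)
blob(org,"post")
reg=(W[...,0]>.4)&(W[...,0]<.55)&(W[...,1]>.2)&(W[...,1]<.36)
blob(reg&(W[...,2]>.1),"handle"); blob(reg&(W[...,2]>.03)&(W[...,2]<.055),"head")
blob(reg&(hsv[...,2]<60)&(W[...,2]<.02),"mat")
r=(W[...,0]>.54)&(W[...,0]<.72)&(W[...,1]>-.27)&(W[...,1]<.22)
bt=r&(W[...,2]>.05)&(W[...,2]<.062); blob(bt,"bartop")
p=np.argwhere(bt)[:,::-1].astype(np.float32); rc=cv2.minAreaRect(p); print(rc)
for c in cv2.boxPoints(rc): print(c,onplane(*c,.056,K,T).round(4))
sock=r&(hsv[...,2]<70)&(W[...,1]<.1); n,l,s,c=cv2.connectedComponentsWithStats(sock.astype(np.uint8))
for i in range(1,n):
    if s[i,4]>40: print("sock",c[i].round(1),s[i,4],onplane(*c[i],.056,K,T).round(4))
blob(r&(W[...,2]>.064),"hood")
f=(W[...,2]>.033)&(W[...,2]<.046)&(abs(W[...,0]-.446)<.06)&(W[...,1]<.12)&(W[...,1]>-.24); blob(f,"foam")
p=np.argwhere(f)[:,::-1].astype(np.float32); rc=cv2.minAreaRect(p);
for c in cv2.boxPoints(rc): print(c,onplane(*c,.04,K,T).round(4))
E
```

```text
handle [167.4 255.5] 140 [0.4611 0.2932 0.1214] [0.449 0.282 0.1  ] [0.473 0.307 0.126]
head [180.3 256. ] 306 [0.4602 0.2863 0.0417] [0.435 0.268 0.03 ] [0.489 0.317 0.054]
mat [180.3 247.9] 1026 [0.4897 0.2972 0.0018] [ 0.42   0.249 -0.005] [0.529 0.36  0.018]
bartop [321.2 178.7] 3533 [ 0.633 -0.045  0.055] [ 0.593 -0.201  0.05 ] [0.675 0.1   0.062]
((304.00689697265625, 178.63121032714844), (39.9447135925293, 168.24082946777344), 86.98721313476562)
[218.95302 163.10773] [0.6746 0.1924 0.056 ]
[386.96133 154.2652 ] [ 0.6871 -0.1995  0.056 ]
[389.0608 194.1547] [ 0.5936 -0.2017  0.056 ]
[221.05246 202.99722] [0.5812 0.1886 0.056 ]
sock [347.2 175.5] 119 [ 0.6391 -0.1055  0.056 ]
sock [375.4 174.5] 120 [ 0.6402 -0.1713  0.056 ]
sock [291.4 177.4] 109 [0.6375 0.0242 0.056 ]
sock [319.3 176.5] 118 [ 0.6382 -0.0407  0.056 ]
sock [276.8 197.5] 93 [0.5912 0.059  0.056 ]
sock [346.9 195.5] 125 [ 0.5925 -0.1038  0.056 ]
hood [238.9 180.4] 1614 [0.6308 0.1443 0.0691] [0.582 0.099 0.064] [0.679 0.19  0.075]
foam [335.  260.5] 2619 [ 0.442  -0.0736  0.0392] [ 0.398 -0.222  0.033] [0.486 0.07  0.046]
[273.51547 274.05228] [0.4137 0.0712 0.04  ]
[274.60336 242.50357] [0.4875 0.0674 0.04  ]
[398.11166 246.76248] [ 0.4713 -0.2221  0.04  ]
[397.02377 278.3112 ] [ 0.3976 -0.2174  0.04  ]
```

Call:
carry_out:
  series: "0.028 -0.053 0 4.4;0.028 -0.053 0 4.4;0.028 -0.053 0 4.4;0.028 -0.053 0 4.4;0.028 -0.053 0 4.4;0.03 -0.054 0 4.4;0 0 0 0;0 0 0 0"
  jaw: 1

```text
time: 2.1
tool_pos: [0.4611, 0.2901, 0.2454]
tcp_rot: [0.021, -3.141, -0.001]
wrist_force: [0.6, -0.2, -0.6]
width: 1.0
grip_force: 0.0
```

```bash
python3 - <<'E'
from h import *
im,d,K,T=cam("wrist"); cv2.imwrite("pics/w1.png",im); W=cloud(d,K,T)
s=bot.read_state(); print(s["tool_pos"],s["wrist_force"],R.from_rotvec(s["tcp_rot"]).as_matrix().round(3).tolist(),s["q"].round(2),T.round(3).tolist())
hsv=cv2.cvtColor(im,cv2.COLOR_BGR2HSV)
for lo,hi in ((.1,.14),(.036,.05),(-.002,.006)):
    m=(W[...,2]>lo)&(W[...,2]<hi)&(abs(W[...,0]-.46)<.08)&(abs(W[...,1]-.29)<.08)
    if lo<0: m&=hsv[...,2]<60
    p=W[m]; print(lo,m.sum(),*( [np.median(p,0).round(4),((p.max(0)+p.min(0))/2).round(4),p.min(0).round(3),p.max(0).round(3)] if m.sum() else []))
E
```

```text
[0.46073946 0.29074414 0.24536548] [-0.4189073   0.01167665  0.37707691] [[-1.0, -0.015, -0.0], [-0.015, 1.0, 0.001], [0.0, 0.001, -1.0]] [ 0.52  0.02  1.88  0.    1.24 -1.07] [[-0.013, 0.953, 0.304, 0.383], [1.0, 0.013, 0.005, 0.288], [0.001, 0.304, -0.953, 0.374], [0.0, 0.0, 0.0, 1.0]]
0.1 1366 [0.458  0.2958 0.1224] [0.4605 0.2958 0.1124] [0.448 0.283 0.1  ] [0.473 0.309 0.125]
0.036 1977 [0.4508 0.294  0.0427] [0.4584 0.2962 0.043 ] [0.433 0.269 0.036] [0.484 0.324 0.05 ]
-0.002 1107 [0.4282 0.2899 0.0028] [0.4392 0.2962 0.0029] [0.416 0.26  0.   ] [0.462 0.332 0.005]
```

View pics/w1.png

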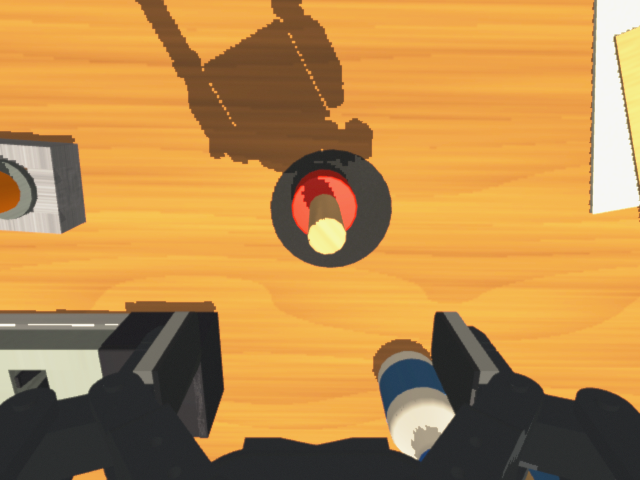

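The wrist view shows the mallet handle top at (327,236), with the red head and mat around (331,208). The mallet's axis is at about x 0.460, y 0.296.

Call:
carry_out:
  series: "0 0.005 -0.04 0;0 0 -0.05 0;0 0 -0.04 0;0 0 -0.029 0;0 0 0 0;0 0 0 0"

```text
time: 2.9
tool_pos: [0.4613, 0.2965, 0.0874]
tcp_rot: [-0.026, 3.14, 0.001]
wrist_force: [0.2, -0.0, 0.7]
width: 1.001
grip_force: 0.0
```

Call:
carry_out:
  series: "0 0 0 0;0 0 0 0;0 0 0 0;0 0 0 0;0 0 0 0;0 0 0 0;0 0 0 0;0 0 0 0"
  jaw: -1
  grip_force: 90

```text
time: 3.9
tool_pos: [0.4616, 0.2954, 0.087]
tcp_rot: [-0.023, 3.14, 0.001]
wrist_force: [-0.5, -0.2, 6.0]
width: 0.28
grip_force: 87.7
```

Call:
carry_out:
  series: "0 0 0.03 0;0 0 0.04 0;0 0 0.04 0;0 0 0.04 0;0 0 0 0;0 0 0 0"

```text
time: 4.65
tool_pos: [0.4598, 0.2942, 0.2338]
tcp_rot: [0.023, -3.138, 0.003]
wrist_force: [0.2, -0.4, -4.5]
width: 0.281
grip_force: 89.0
```

```bash
python3 - <<'E'
from h import *
T=np.array([[-0.013, 0.953, 0.304, 0.383], [1.0, 0.013, 0.005, 0.288], [0.001, 0.304, -0.953, 0.374],[0,0,0,1]])
im,d,K,T2=cam("wrist"); print("mat",onplane(331,208,.003,K,T)); s=bot.read_state(); print(s["tool_pos"],s["wrist_force"],s["width"],s["grip_force"])
cv2.imwrite("pics/w2.png",im)
E
```

```text
mat [0.47065952 0.30416815 0.003     ]
[0.45940422 0.29397961 0.23310523] [-0.0953636  -0.96031636 -4.01272456] 0.2839903522759588 88.97923350334167
```

View pics/w2.png

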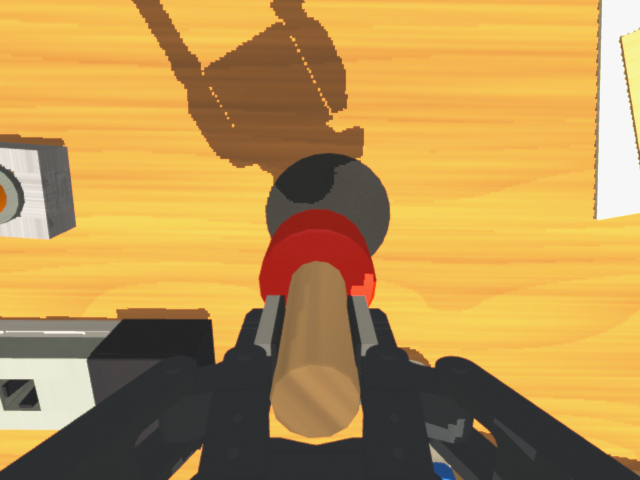

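The mallet is held, upright in the jaws. Next I move to a vantage over the foam and bar end.

Call:
carry_out:
  series: "0.006 -0.056 0.01 0;0.006 -0.056 0.01 0;0.006 -0.056 0.01 0;0.006 -0.056 0 0;0.006 -0.056 0 0;0.006 -0.056 0 0;0.005 -0.056 0 0;0 0 0 0;0 0 0 0"

```text
time: 5.82
tool_pos: [0.5008, -0.0967, 0.2639]
tcp_rot: [0.021, -3.137, -0.003]
wrist_force: [-0.6, 0.0, -3.8]
width: 0.286
grip_force: 68.2
```

```bash
python3 - <<'E'
from h import *
im,d,K,T=cam("wrist"); cv2.imwrite("pics/w3.png",im); np.savez("w3.npz",im=im,d=d,K=K,T=T); W=cloud(d,K,T)
print(bot.read_state()["tool_pos"],T.round(3).tolist())
m=(W[...,2]>.05)&(W[...,2]<.061)&(W[...,0]>.56)
for lo in np.arange(-.24,.1,.03):
    q=W[m&(W[...,1]>lo)&(W[...,1]<lo+.03)]
    if len(q)>20: print(round(lo,2),len(q),q.min(0).round(4),q.max(0).round(4))
m2=(W[...,2]>.1)&(W[...,2]<.13)&(W[...,0]<.52)
n,l,s,c=cv2.connectedComponentsWithStats(m2.astype(np.uint8))
for i in range(1,n):
    if s[i,4]>80: p=W[l==i]; p=p[p[:,2]>np.percentile(p[:,2],50)-.004]; print("post",c[i].round(),s[i,4],((p.min(0)+p.max(0))/2).round(4),p.min(0).round(3),p.max(0).round(3))
E
```

```text
[ 0.50100259 -0.09612804  0.26432053] [[-0.014, 0.954, 0.3, 0.423], [1.0, 0.013, 0.006, -0.099], [0.002, 0.3, -0.954, 0.393], [0.0, 0.0, 0.0, 1.0]]
-0.21 1095 [ 0.5954 -0.202   0.0501] [ 0.6605 -0.1801  0.0581]
-0.18 494 [ 0.5952 -0.1799  0.05  ] [ 0.6214 -0.1501  0.0578]
-0.06 89 [ 0.5938 -0.0465  0.0503] [ 0.6011 -0.0301  0.0572]
-0.03 1226 [ 0.5931 -0.0297  0.05  ] [ 0.6528 -0.      0.0579]
0.0 1204 [0.5926 0.     0.05  ] [0.6591 0.03   0.0577]
0.03 1517 [0.5926 0.03   0.05  ] [0.6522 0.06   0.0581]
0.06 2104 [0.5922 0.06   0.0501] [0.6705 0.09   0.0581]
0.09 1263 [0.5829 0.09   0.0501] [0.6804 0.1199 0.061 ]
post [195. 132.] 2265 [ 0.4367 -0.1803  0.1169] [ 0.42  -0.197  0.114] [ 0.454 -0.164  0.12 ]
post [298. 139.] 1995 [ 0.4402 -0.1106  0.1171] [ 0.424 -0.127  0.114] [ 0.457 -0.094  0.12 ]
post [399. 146.] 2098 [ 0.4442 -0.041   0.1169] [ 0.428 -0.058  0.114] [ 0.46  -0.024  0.12 ]
post [499. 153.] 2342 [0.448  0.0288 0.1168] [0.432 0.012 0.113] [0.465 0.046 0.12 ]
post [ 64. 214.] 1909 [ 0.4967 -0.2833  0.1088] [ 0.48  -0.3    0.106] [ 0.514 -0.266  0.112]
```

View pics/w3.png

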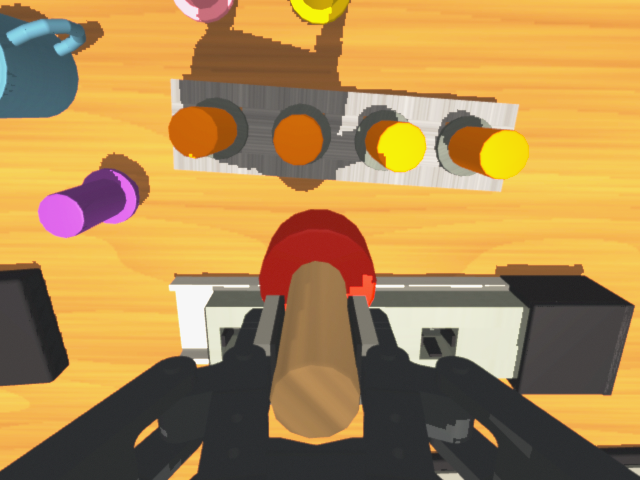

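The posts are at x 0.437–0.448, 70 mm apart. The bar's free end is at about (0.634, -0.202). Moving behind it and lowering.

Call:
carry_out:
  series: "0.044 -0.045 0 0;0.044 -0.055 0 0;0.045 -0.054 0 0;0 0 -0.05 0;0 0 -0.05 0;0 0 -0.04 0;0 0 -0.026 0;0 0 0 0;0 0 0 0"

```text
time: 7.0
tool_pos: [0.6257, -0.2375, 0.1013]
tcp_rot: [-0.026, 3.141, -0.0]
wrist_force: [0.1, -0.7, -3.6]
width: 0.284
grip_force: 88.7
```

Call:
carry_out:
  series: "0 0.006 0 0;0 0.006 0 0;0 0.006 0 0;0 0.006 0 0;0 0.006 0 0;0 0.006 0 0;0 0.006 0 0;0 0 0 0"

```text
time: 8.0
tool_pos: [0.6254, -0.1977, 0.1018]
tcp_rot: [-0.024, 3.14, -0.004]
wrist_force: [-1.1, -5.3, -1.9]
width: 0.281
grip_force: 89.2
```

Call:
carry_out:
  series: "0.001 0.004 0 0;0.001 0.004 0 0;0.001 0.004 0 0;0.001 0.004 0 0;0.001 0.003 0 0;0 0 0 0"

```text
time: 8.75
tool_pos: [0.6286, -0.1797, 0.1004]
tcp_rot: [0.026, -3.139, 0.006]
wrist_force: [-3.1, -8.5, -3.3]
width: 0.284
grip_force: 89.4
```

Call:
carry_out:
  series: "0 0.003 0 0;0 0.003 0 0;0 0 0 0"

```text
time: 9.12
tool_pos: [0.6287, -0.1786, 0.1009]
tcp_rot: [0.028, -3.14, 0.019]
wrist_force: [-4.8, -21.7, -4.4]
width: 0.284
grip_force: 90.3
```

Call:
carry_out:
  series: "0 0.003 0 0;0 0.002 0 0;0 0 0 0"

```text
time: 9.5
tool_pos: [0.6289, -0.1778, 0.1013]
tcp_rot: [0.029, -3.141, 0.029]
wrist_force: [-4.9, -33.1, -5.2]
width: 0.279
grip_force: 91.7
```

Hard halt felt: 33 N with no further travel, about 51 mm along. Backing off and returning the mallet.

Call:
carry_out:
  series: "0 -0.02 0 0;0 -0.02 0 0;0 0 0.05 0;0 0 0.05 0;0 0 0.05 0;0 0 0 0"

```text
time: 10.25
tool_pos: [0.6334, -0.2072, 0.2572]
tcp_rot: [-0.024, 3.13, -0.005]
wrist_force: [0.7, -0.4, -3.0]
width: 0.285
grip_force: 90.7
```

Call:
carry_out:
  series: "-0.015 0.05 0 0;-0.015 0.05 0 0;-0.015 0.05 0 0;-0.015 0.05 0 0;-0.015 0.05 0 0;-0.015 0.05 0 0;-0.015 0.05 0 0;-0.015 0.05 0 0;-0.015 0.05 0 0;-0.015 0.05 0 0;0 0 0 0;0 0 0 0"

```text
time: 11.75
tool_pos: [0.4788, 0.2933, 0.2485]
tcp_rot: [0.026, -3.139, 0.003]
wrist_force: [0.2, -0.6, -4.4]
width: 0.28
grip_force: 90.7
```

```bash
python3 - <<'E'
from h import *
im,d,K,T=cam("wrist"); cv2.imwrite("pics/w4.png",im)
def red(i):
    h=cv2.cvtColor(i,cv2.COLOR_BGR2HSV); m=((h[...,0]<4)|(h[...,0]>176))&(h[...,1]>200)&(h[...,2]>80); m[:200]=0;v,u=np.where(m); return m.sum(),u.min(),u.max(),v.min(),v.max()
print(red(cv2.imread("pics/w2.png")),red(cv2.imread("pics/w3.png")),red(im))
W=cloud(d,K,T); g=cv2.cvtColor(im,cv2.COLOR_BGR2GRAY); m=(g<90)&(abs(W[...,2])<.012)&(W[...,0]<.56); m[:120]=0
n,l,s,c=cv2.connectedComponentsWithStats(m.astype(np.uint8)); i=1+s[1:,4].argmax(); p=W[l==i]; print(s[i],np.nanmin(p,0),np.nanmax(p,0))
z=np.load("top0.npz"); im,d,K,T=z["im"],z["d"],z["K"],z["T"]; print(onplane(180,251,.003,K,T))
E
```

```text
(np.int64(5947), np.int64(260), np.int64(374), np.int64(210), np.int64(300)) (np.int64(5893), np.int64(260), np.int64(375), np.int64(211), np.int64(303)) (np.int64(5623), np.int64(258), np.int64(372), np.int64(215), np.int64(300))
[ 269  129  120  112 9329] [ 0.4152313   0.24728054 -0.0015074 ] [0.51960222 0.36038702 0.00564205]
[0.47315719 0.30046135 0.003     ]
```

View pics/w4.png

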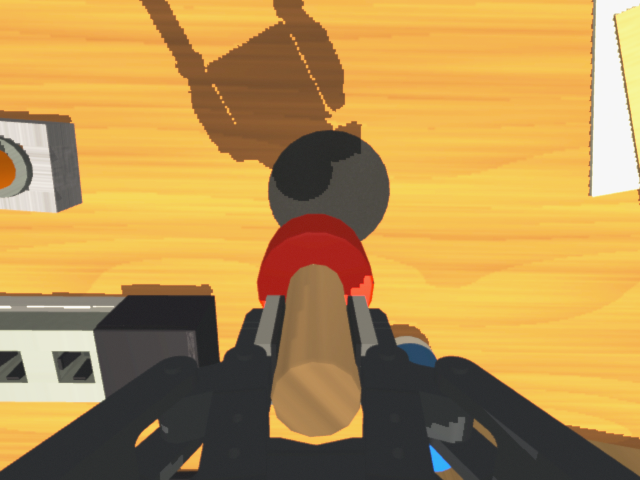

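Call:
carry_out:
  series: "-0.007 0.011 -0.03 0;0 0 -0.04 0;0 0 -0.04 0;0 0 -0.03 0;0 0 -0.016 0;0 0 -0.003 0;0 0 -0.003 0;0 0 0 0"

```text
time: 12.8
tool_pos: [0.4737, 0.305, 0.0895]
tcp_rot: [-0.023, 3.14, 0.002]
wrist_force: [0.1, -0.2, -3.9]
width: 0.28
grip_force: 90.9
```

Call:
carry_out:
  series: "0 0 -0.002 0;0 0 -0.001 0;0 0 -0.001 0;0 0 0 0"

```text
time: 13.3
tool_pos: [0.4745, 0.3053, 0.0874]
tcp_rot: [-0.024, 3.138, 0.002]
wrist_force: [-1.4, -3.4, 10.2]
width: 0.284
grip_force: 92.4
```

Call:
carry_out:
  series: "0 0 0 0;0 0 0 0;0 0 0 0;0 0 0 0;0 0 0 0;0 0 0.03 0;0 0 0.05 0;0 0 0.05 0;0 0 0.04 0;0 0 0 0"
  jaw: 1

```text
time: 14.55
tool_pos: [0.4751, 0.3059, 0.2593]
tcp_rot: [-0.024, 3.134, 0.007]
wrist_force: [0.7, -0.3, 0.2]
width: 1.002
grip_force: 0.0
```

Call:
carry_out:
  series: "0.004 -0.055 0 -10;0.004 -0.055 0 -10;0.004 -0.055 0 -10;0.004 -0.055 0 -10;0.003 -0.055 0 -10;0.003 -0.055 0 -10;0.003 -0.055 0 -10;0 0 0 -10;0 0 0 -10;0 0 0 0;0 0 0 0"

```text
time: 15.92
tool_pos: [0.4974, -0.0802, 0.2534]
tcp_rot: [-2.2, -2.241, 0.001]
wrist_force: [-0.7, 0.5, 0.1]
width: 0.997
grip_force: 0.0
```

Call:
carry_out:
  series: "0.045 0.025 0 0;0.045 0.025 0 0;0.044 0.025 0 0;0 0 0 0;0 0 0 0"

```text
time: 16.55
tool_pos: [0.6311, -0.0052, 0.2535]
tcp_rot: [-2.201, -2.24, 0.002]
wrist_force: [-0.6, -0.0, -0.0]
width: 1.001
grip_force: 0.0
```

```bash
python3 - <<'E'
from h import *
im,d,K,T=cam("wrist"); cv2.imwrite("pics/w5.png",im); np.savez("w5.npz",im=im,d=d,K=K,T=T); W=cloud(d,K,T)
print(bot.read_state()["tool_pos"],K[0,0],T.round(3).tolist())
m=(W[...,2]>.05)&(W[...,2]<.061)&(W[...,0]>.56)&(W[...,0]<.7)
for lo in np.arange(-.2,.13,.02):
    q=W[m&(W[...,1]>lo)&(W[...,1]<lo+.02)]
    if len(q)>20: print(round(lo,2),len(q),q.min(0).round(4),q.max(0).round(4))
s=(W[...,2]<.048)&(abs(W[...,0]-.634)<.03)&(W[...,1]<.12)&(W[...,1]>-.15)
n,l,st,c=cv2.connectedComponentsWithStats(s.astype(np.uint8))
for i in range(1,n):
    if st[i,4]>100:
        v,u=np.where(l==i); a=onplane(u.min(),v.min(),.056,K,T);b=onplane(u.max()+1,v.max()+1,.056,K,T); print(st[i],((a+b)/2).round(4),(b-a).round(3))
E
```

```text
[ 0.63082832 -0.00560816  0.25385159] 400.1803556245632 [[1.0, 0.017, 0.004, 0.629], [0.017, -0.953, -0.303, 0.071], [-0.001, 0.304, -0.953, 0.382], [0.0, 0.0, 0.0, 1.0]]
-0.16 1147 [ 0.5963 -0.157   0.05  ] [ 0.6739 -0.14    0.0576]
-0.14 995 [ 0.5956 -0.14    0.0501] [ 0.6737 -0.12    0.0583]
-0.12 1224 [ 0.5957 -0.12    0.0501] [ 0.6733 -0.1     0.0581]
-0.1 1747 [ 0.5952 -0.1     0.0535] [ 0.673  -0.08    0.0581]
-0.08 1320 [ 0.5953 -0.08    0.05  ] [ 0.6729 -0.06    0.0583]
-0.06 1308 [ 0.5947 -0.06    0.05  ] [ 0.6728 -0.04    0.0576]
-0.04 2033 [ 0.5943 -0.04    0.0537] [ 0.6725 -0.02    0.0579]
-0.02 1640 [ 0.5944 -0.02    0.05  ] [ 0.6722 -0.      0.0578]
-0.0 1413 [0.594 0.    0.05 ] [0.672  0.02   0.0579]
0.02 2377 [0.5936 0.02   0.0534] [0.6717 0.04   0.0582]
0.04 2046 [0.5937 0.04   0.05  ] [0.6715 0.06   0.0583]
0.06 1656 [0.5933 0.06   0.0501] [0.6712 0.08   0.0583]
0.08 2653 [0.584 0.08  0.05 ] [0.6794 0.1    0.0609]
[ 298   93   45   47 1691] [0.6331 0.0669 0.056 ] [ 0.036 -0.034  0.   ]
[ 299  177   42   39 1348] [0.634  0.0037 0.056 ] [ 0.035 -0.032  0.   ]
[ 299  251   40   34 1085] [ 0.6344 -0.0598  0.056 ] [ 0.036 -0.031  0.   ]
[300 317  37  30 902] [ 0.6352 -0.1233  0.056 ] [ 0.035 -0.031  0.   ]
```

View pics/w5.png

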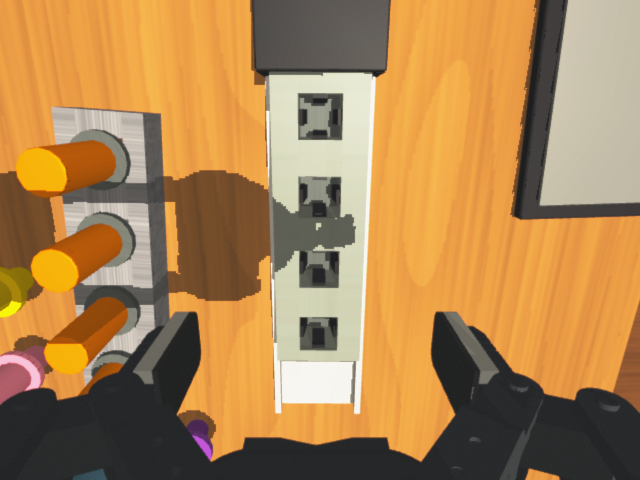

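Sockets after the push lie at x≈0.633–0.635, y≈0.0663, 0.0023, -0.0616, -0.1255 (seen at (320,117), (320,196), (319,268), (318,332)). Picking the post nearest the hood first.

Call:
carry_out:
  series: "-0.046 0.009 0 0;-0.046 0.009 0 0;-0.046 0.009 0 0;-0.045 0.007 0 0;0 0 -0.045 0;0 0 -0.05 0;0 0 -0.045 0;0 0 -0.025 0;0 0 0 0;0 0 0 0"

```text
time: 17.85
tool_pos: [0.4493, 0.0281, 0.0906]
tcp_rot: [2.204, 2.236, 0.002]
wrist_force: [0.6, 0.9, -0.2]
width: 0.999
grip_force: 0.0
```

Call:
carry_out:
  series: "0 0 0 0;0 0 0 0;0 0 0 0;0 0 0 0;0 0 0 0;0 0 0 0;0 0 0 0"
  jaw: -1
  grip_force: 60

```text
time: 18.73
tool_pos: [0.4493, 0.0286, 0.0902]
tcp_rot: [2.204, 2.238, 0.001]
wrist_force: [-2.0, -0.3, 5.5]
width: 0.385
grip_force: 59.0
```

Call:
carry_out:
  series: "0 0 0.03 0;0 0 0.04 0;0 0 0.04 0;0.045 0.01 0.01 0;0.046 0.009 0 0;0.046 0.009 0 0;0.046 0.009 0 0;0 0 0 0;0 0 0 0;0 0 0 0"

```text
time: 19.98
tool_pos: [0.6305, 0.0653, 0.209]
tcp_rot: [-2.204, -2.237, 0.001]
wrist_force: [-0.6, 0.8, -1.2]
width: 0.385
grip_force: 60.4
```

Call:
carry_out:
  series: "0.002 0.001 -0.03 0;0 0 -0.03 0;0 0 -0.018 0;0 0 -0.006 0;0 0 -0.003 0;0 0 -0.002 0;0 0 0 0;0 0 0 0"

```text
time: 20.98
tool_pos: [0.634, 0.0665, 0.1208]
tcp_rot: [2.205, 2.238, 0.001]
wrist_force: [-1.7, 0.6, 0.0]
width: 0.383
grip_force: 60.3
```

Call:
carry_out:
  series: "-0.001 0 -0.003 0;0 0 -0.002 0;0 0 0 0"

```text
time: 21.35
tool_pos: [0.6332, 0.0665, 0.1154]
tcp_rot: [2.204, 2.238, 0.001]
wrist_force: [-0.4, 0.7, -0.2]
width: 0.388
grip_force: 60.3
```

Call:
carry_out:
  series: "0 0 0 0;0 0 0 0;0 0 0 0;0 0 0 0;0 0 0 0;0 0 0.04 0;0 0 0.05 0;0 0 0.045 0;0 0 0 0;0 0 0 0"
  jaw: 1

```text
time: 22.6
tool_pos: [0.6325, 0.0665, 0.2501]
tcp_rot: [-2.205, -2.238, 0.0]
wrist_force: [0.8, -0.4, -0.5]
width: 1.0
grip_force: 0.0
```

```bash
python3 - <<'E'
from h import *
im,d,K,T=cam("wrist"); cv2.imwrite("pics/w6.png",im); W=cloud(d,K,T); s=bot.read_state(); print(s["tool_pos"])
m=(W[...,2]>.125)&(W[...,2]<.155)&(abs(W[...,0]-.634)<.03)&(abs(W[...,1]-.066)<.03)
p=W[m]; print(m.sum(),np.median(p,0),(p.min(0)+p.max(0))/2,p.max(0))
E
```

```text
[0.63194441 0.0664652  0.24887475]
2448 [0.63239785 0.0698961  0.14299948] [0.63256408 0.06771072 0.13510543] [0.64915782 0.08436091 0.14519833]
```

View pics/w6.png

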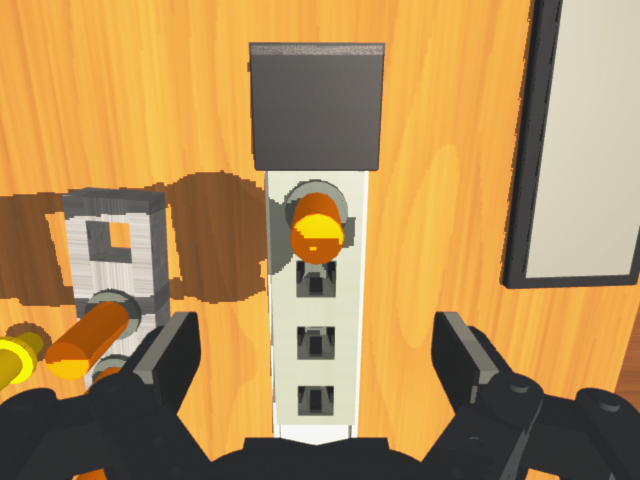

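The post stands upright in socket 3 (318,210), with its top at 0.143 m, i.e. 9 mm proud as expected. Next post.

Call:
carry_out:
  series: "-0.038 -0.0215 0 0;-0.038 -0.0215 0 0;-0.038 -0.0215 0 0;-0.037 -0.0215 0 0;-0.037 -0.0215 0 0;0 0 -0.045 0;0 0 -0.05 0;0 0 -0.045 0;0 0 -0.02 0;0 0 0 0;0 0 0 0"

```text
time: 24.02
tool_pos: [0.4448, -0.041, 0.0903]
tcp_rot: [-2.204, -2.238, 0.0]
wrist_force: [0.1, -0.2, 0.3]
width: 0.998
grip_force: 0.0
```

Call:
carry_out:
  series: "0 0 0 0;0 0 0 0;0 0 0 0;0 0 0 0;0 0 0 0;0 0 0 0;0 0 0 0"
  jaw: -1

```text
time: 24.9
tool_pos: [0.4454, -0.0411, 0.0912]
tcp_rot: [2.204, 2.237, 0.001]
wrist_force: [-2.6, 0.2, 6.0]
width: 0.383
grip_force: 59.2
```

Call:
carry_out:
  series: "0 0 0.03 0;0 0 0.045 0;0 0 0.045 0;0.047 0.011 0 0;0.047 0.011 0 0;0.047 0.011 0 0;0.047 0.01 0 0;0 0 0 0;0 0 0 0;0 0 0 0"

```text
time: 26.15
tool_pos: [0.6315, 0.0018, 0.21]
tcp_rot: [-2.204, -2.237, 0.001]
wrist_force: [-0.3, -0.3, -1.9]
width: 0.383
grip_force: 60.4
```

Call:
carry_out:
  series: "0.002 0.0005 -0.03 0;0 0 -0.03 0;0 0 -0.018 0;0 0 -0.006 0;0 0 -0.005 0;0 0 -0.004 0;0 0 0 0;0 0 0 0"

```text
time: 27.15
tool_pos: [0.6345, 0.0026, 0.1174]
tcp_rot: [-2.204, -2.238, 0.001]
wrist_force: [-2.1, 0.8, -0.5]
width: 0.38
grip_force: 60.4
```

Call:
carry_out:
  series: "0 0 0 0;0 0 0 0;0 0 0 0;0 0 0 0;0 0 0 0;0 0 0.04 0;0 0 0.05 0;0 0 0.045 0;0 0 0 0;0 0 0 0"
  jaw: 1

```text
time: 28.4
tool_pos: [0.6345, 0.0025, 0.252]
tcp_rot: [-2.205, -2.238, 0.0]
wrist_force: [0.3, 0.1, -0.2]
width: 1.0
grip_force: 0.0
```

```bash
cat > chk.py <<'E'
from h import *
im,d,K,T=cam("wrist"); W=cloud(d,K,T); s=bot.read_state(); print(s["tool_pos"])
for x,y in ((.6328,.0663),(.6335,.0023),(.634,-.0616),(.635,-.1255)):
    m=(W[...,2]>.11)&(W[...,2]<.155)&(abs(W[...,0]-x)<.03)&(abs(W[...,1]-y)<.03)
    if m.sum()<100: continue
    p=W[m]; p=p[p[:,2]>np.percentile(p[:,2],90)-.004]; print(y,len(p),np.median(p,0).round(4),((p.min(0)+p.max(0))/2).round(4))
E
python3 chk.py
```

```text
[0.63393006 0.00253749 0.25083331]
0.0663 2703 [0.6325 0.0677 0.143 ] [0.6324 0.0674 0.1431]
0.0023 2160 [0.6329 0.0044 0.143 ] [0.633  0.0039 0.1426]
```

Call:
carry_out:
  series: "-0.039 -0.023 0 0;-0.039 -0.023 0 0;-0.039 -0.023 0 0;-0.039 -0.022 0 0;-0.038 -0.022 0 0;0 0 -0.045 0;0 0 -0.05 0;0 0 -0.045 0;0 0 -0.021 0;0 0 0 0;0 0 0 0"

```text
time: 29.82
tool_pos: [0.4408, -0.1105, 0.0913]
tcp_rot: [-2.204, -2.238, 0.0]
wrist_force: [-0.5, -0.5, -0.8]
width: 1.001
grip_force: 0.0
```

Call:
carry_out:
  series: "0 0 0 0;0 0 0 0;0 0 0 0;0 0 0 0;0 0 0 0;0 0 0 0;0 0 0 0"
  jaw: -1

```text
time: 30.7
tool_pos: [0.4414, -0.1107, 0.0922]
tcp_rot: [2.204, 2.237, 0.001]
wrist_force: [-0.9, 1.4, 6.1]
width: 0.384
grip_force: 59.2
```

Call:
carry_out:
  series: "0 0 0.03 0;0 0 0.045 0;0 0 0.045 0;0.048 0.012 0 0;0.048 0.012 0 0;0.049 0.012 0 0;0.049 0.013 0 0;0 0 0 0;0 0 0 0;0 0 0 0"

```text
time: 31.95
tool_pos: [0.6334, -0.0618, 0.2109]
tcp_rot: [-2.205, -2.237, 0.001]
wrist_force: [-0.3, -0.1, -0.8]
width: 0.381
grip_force: 60.3
```

Call:
carry_out:
  series: "0 0 -0.03 0;0 0 -0.03 0;0 0 -0.018 0;0 0 -0.006 0;0 0 -0.005 0;0 0 -0.004 0;0 0 0 0;0 0 0 0"

```text
time: 32.95
tool_pos: [0.6348, -0.0613, 0.1185]
tcp_rot: [-2.205, -2.238, -0.0]
wrist_force: [-0.6, 0.5, -1.4]
width: 0.387
grip_force: 60.4
```

Call:
carry_out:
  series: "0 0 0 0;0 0 0 0;0 0 0 0;0 0 0 0;0 0 0 0;0 0 0.04 0;0 0 0.05 0;0 0 0.045 0;0 0 0 0;0 0 0 0"
  jaw: 1

```text
time: 34.2
tool_pos: [0.6346, -0.0614, 0.2531]
tcp_rot: [-2.205, -2.238, 0.0]
wrist_force: [0.1, -0.6, -0.1]
width: 0.999
grip_force: 0.0
```

```bash
python3 chk.py
```

```text
[ 0.63396568 -0.06135816  0.25183877]
0.0663 2226 [0.6325 0.0624 0.1431] [0.6327 0.0608 0.1428]
0.0023 2686 [0.6328 0.0038 0.1431] [0.6327 0.0034 0.1428]
-0.0616 2150 [ 0.6337 -0.0594  0.1436] [ 0.6336 -0.0602  0.1432]
```

Call:
carry_out:
  series: "-0.04 -0.024 0 0;-0.04 -0.024 0 0;-0.04 -0.024 0 0;-0.039 -0.024 0 0;-0.038 -0.023 0 0;0 0 -0.045 0;0 0 -0.05 0;0 0 -0.045 0;0 0 -0.021 0;0 0 0 0;0 0 0 0"

```text
time: 35.62
tool_pos: [0.4378, -0.1805, 0.0923]
tcp_rot: [-2.204, -2.238, 0.0]
wrist_force: [0.2, -0.2, 0.1]
width: 0.996
grip_force: 0.0
```

Call:
carry_out:
  series: "0 0 0 0;0 0 0 0;0 0 0 0;0 0 0 0;0 0 0 0;0 0 0 0;0 0 0 0"
  jaw: -1

```text
time: 36.5
tool_pos: [0.4383, -0.1807, 0.0932]
tcp_rot: [2.204, 2.237, 0.001]
wrist_force: [-0.8, 1.7, 6.2]
width: 0.388
grip_force: 59.2
```

Call:
carry_out:
  series: "0 0 0.03 0;0 0 0.045 0;0 0 0.045 0;0.049 0.014 0 0;0.05 0.014 0 0;0.05 0.014 0 0;0.05 0.013 0 0;0 0 0 0;0 0 0 0;0 0 0 0"

```text
time: 37.75
tool_pos: [0.6355, -0.1258, 0.212]
tcp_rot: [-2.205, -2.237, 0.001]
wrist_force: [-0.5, -0.8, -1.0]
width: 0.382
grip_force: 60.5
```

Call:
carry_out:
  series: "0 0 -0.03 0;0 0 -0.03 0;0 0 -0.018 0;0 0 -0.006 0;0 0 -0.005 0;0 0 -0.004 0;0 0 0 0;0 0 0 0"

```text
time: 38.75
tool_pos: [0.6365, -0.1254, 0.1195]
tcp_rot: [-2.204, -2.238, 0.001]
wrist_force: [-3.4, 1.0, 0.0]
width: 0.382
grip_force: 60.7
```

Call:
carry_out:
  series: "0 0 0 0;0 0 0 0;0 0 0 0;0 0 0 0;0 0 0 0;0 0 0.04 0;0 0 0.05 0;0 0 0.045 0;0 0 0 0;0 0 0 0"
  jaw: 1

```text
time: 40.0
tool_pos: [0.6366, -0.1254, 0.254]
tcp_rot: [-2.205, -2.238, 0.0]
wrist_force: [-0.2, 0.4, 0.1]
width: 1.0
grip_force: 0.0
```

```bash
python3 chk.py
```

```text
[ 0.63596842 -0.12530313  0.25282127]
0.0023 2237 [ 0.6329 -0.0015  0.143 ] [ 0.633  -0.0031  0.1429]
-0.0616 2658 [ 0.6337 -0.06    0.1435] [ 0.6335 -0.0606  0.1434]
-0.1255 2123 [ 0.6344 -0.1236  0.1429] [ 0.6344 -0.1243  0.1425]
```

All four posts stand at resting height, about 0.143 m. Now the mallet.

Call:
carry_out:
  series: "-0.02 0.055 0.01 0;-0.02 0.055 0 0;-0.021 0.055 0 0;-0.021 0.055 0 0;-0.021 0.055 0 0;-0.021 0.055 0 0;-0.021 0.055 0 0;-0.021 0.055 0 0;0 0 0 0;0 0 0 0"

```text
time: 41.3
tool_pos: [0.47, 0.314, 0.2625]
tcp_rot: [-2.203, -2.239, 0.005]
wrist_force: [1.2, -0.6, 0.4]
width: 1.0
grip_force: 0.0
```

```bash
cat > mal.py <<'E'
from h import *
im,d,K,T=cam("wrist"); cv2.imwrite("pics/w7.png",im); W=cloud(d,K,T); print(bot.read_state()["tool_pos"])
for lo,hi in ((.1,.135),(.036,.05)):
    m=(W[...,2]>lo)&(W[...,2]<hi)&(abs(W[...,0]-.47)<.12)&(abs(W[...,1]-.30)<.1)
    n,l,s,c=cv2.connectedComponentsWithStats(m.astype(np.uint8))
    for i in range(1,n):
        if s[i,4]>200:
            p=W[l==i]
            if lo>.09: p=p[p[:,2]>.116]
            print(lo,s[i],np.median(p,0).round(4),((p.min(0)+p.max(0))/2).round(4),p.min(0).round(3),p.max(0).round(3))
E
python3 mal.py
```

```text
[0.47052482 0.31342962 0.26284266]
0.1 [ 308  215   36   42 1206] [0.4764 0.305  0.1226] [0.4763 0.3039 0.1203] [0.464 0.291 0.116] [0.489 0.317 0.125]
0.036 [ 294  181   61   56 1787] [0.4747 0.3137 0.0427] [0.4768 0.3065 0.0429] [0.45  0.281 0.036] [0.504 0.332 0.05 ]
```

Call:
carry_out:
  series: "0.006 -0.008 -0.03 0;0 0 -0.05 0;0 0 -0.05 0;0 0 -0.046 0;0 0 0 0;0 0 0 0"

```text
time: 42.1
tool_pos: [0.4782, 0.3061, 0.0896]
tcp_rot: [2.206, 2.236, 0.002]
wrist_force: [-0.5, -0.1, 0.3]
width: 1.001
grip_force: 0.0
```

Call:
carry_out:
  series: "0 0 0 0;0 0 0 0;0 0 0 0;0 0 0 0;0 0 0 0;0 0 0 0;0 0 0 0"
  jaw: -1
  grip_force: 100

```text
time: 42.98
tool_pos: [0.4773, 0.3071, 0.0895]
tcp_rot: [2.204, 2.238, 0.002]
wrist_force: [-1.4, -0.7, 6.2]
width: 0.28
grip_force: 97.7
```

Call:
carry_out:
  series: "0 0 0.03 0;0 0 0.05 0;0 0 0.05 0;0 0 0.05 0;0.022 -0.034 0 0;0.022 -0.034 0 0;0.022 -0.034 0 0;0.022 -0.034 0 0;0.022 -0.034 0 0;0.023 -0.034 0 0;0.023 -0.034 0 0;0 0 0 0;0 0 0 0"

```text
time: 44.6
tool_pos: [0.6318, 0.0686, 0.2667]
tcp_rot: [-2.204, -2.236, 0.003]
wrist_force: [0.4, -0.1, -3.6]
width: 0.283
grip_force: 99.2
```

Call:
carry_out:
  series: "0.001 -0.001 -0.02 0;0 0 -0.016 0;0 0 -0.004 0;0 0 -0.003 0;0 0 -0.003 0;0 0 -0.003 0;0 0 -0.003 0;0 0 -0.003 0;0 0 0 0;0 0 0 0"

```text
time: 45.85
tool_pos: [0.6348, 0.0679, 0.2207]
tcp_rot: [2.203, 2.236, 0.006]
wrist_force: [-9.2, -0.5, 24.3]
width: 0.279
grip_force: 103.5
```

Call:
carry_out:
  series: "0 0 -0.003 0;0 0 -0.002 0;0 0 0 0"

```text
time: 46.22
tool_pos: [0.6353, 0.0679, 0.2206]
tcp_rot: [2.202, 2.235, 0.009]
wrist_force: [-15.9, -1.0, 43.2]
width: 0.281
grip_force: 106.0
```

Call:
carry_out:
  series: "0 0 0.015 0;0 0 0.02 0;0 0 0.01 0;0 -0.032 0 0;0 -0.032 0 0;0 0 0 0;0 0 0 0"

```text
time: 47.1
tool_pos: [0.6336, 0.0037, 0.2524]
tcp_rot: [-2.204, -2.236, 0.001]
wrist_force: [-1.0, 0.4, -3.7]
width: 0.281
grip_force: 99.4
```

Call:
carry_out:
  series: "0 -0.001 -0.012 0;0 0 -0.01 0;0 0 -0.004 0;0 0 -0.003 0;0 0 -0.003 0;0 0 -0.003 0;0 0 -0.003 0;0 0 -0.003 0;0 0 0 0;0 0 0 0"

```text
time: 48.35
tool_pos: [0.6349, 0.0027, 0.2205]
tcp_rot: [2.202, 2.235, 0.006]
wrist_force: [-10.6, 0.2, 28.4]
width: 0.277
grip_force: 104.0
```

Call:
carry_out:
  series: "0 0 0.015 0;0 0 0.015 0;0 0 0.01 0;0 -0.032 0 0;0 -0.032 0 0;0 0 0 0;0 0 0 0"

```text
time: 49.22
tool_pos: [0.6336, -0.0613, 0.2516]
tcp_rot: [-2.205, -2.236, 0.0]
wrist_force: [0.4, 0.1, -4.5]
width: 0.281
grip_force: 99.4
```

Call:
carry_out:
  series: "0 0 -0.012 0;0 0 -0.01 0;0 0 -0.004 0;0 0 -0.003 0;0 0 -0.003 0;0 0 -0.003 0;0 0 -0.003 0;0 0 -0.003 0;0 0 0 0;0 0 0 0"

```text
time: 50.48
tool_pos: [0.635, -0.0615, 0.2205]
tcp_rot: [2.201, 2.235, 0.005]
wrist_force: [-11.2, 1.5, 30.9]
width: 0.277
grip_force: 104.5
```

Call:
carry_out:
  series: "0 0 0.015 0;0 0 0.015 0;0 0 0.01 0;0 -0.032 0 0;0 -0.032 0 0;0 0 0 0;0 0 0 0"

```text
time: 51.35
tool_pos: [0.6335, -0.1252, 0.2505]
tcp_rot: [-2.204, -2.236, 0.0]
wrist_force: [-0.4, 0.3, -3.4]
width: 0.279
grip_force: 99.4
```

Call:
carry_out:
  series: "0 0 -0.012 0;0 0 -0.01 0;0 0 -0.004 0;0 0 -0.003 0;0 0 -0.003 0;0 0 -0.003 0;0 0 -0.003 0;0 0 -0.003 0;0 0 0 0;0 0 0 0"

```text
time: 52.6
tool_pos: [0.6351, -0.1257, 0.2204]
tcp_rot: [2.201, 2.234, 0.005]
wrist_force: [-12.0, 2.5, 34.3]
width: 0.277
grip_force: 104.7
```

Call:
carry_out:
  series: "0 0 0.015 0;0 0 0.02 0;0 0 0.025 0;-0.02 0 0.02 0;0 0 0 0;0 0 0 0"

```text
time: 53.35
tool_pos: [0.6137, -0.1254, 0.2891]
tcp_rot: [-2.204, -2.237, 0.001]
wrist_force: [0.2, -0.5, -4.1]
width: 0.278
grip_force: 99.7
```

Call:
carry_out:
  series: "-0.018 0.054 0 0;-0.018 0.054 0 0;-0.018 0.054 0 0;-0.018 0.054 0 0;-0.018 0.054 0 0;-0.017 0.054 0 0;-0.017 0.053 0 0;-0.017 0.053 0 0;0 0 0 0;0 0 0 0"

```text
time: 54.6
tool_pos: [0.4725, 0.3044, 0.2888]
tcp_rot: [2.203, 2.239, -0.004]
wrist_force: [0.6, 0.2, -3.8]
width: 0.278
grip_force: 99.6
```

```bash
python3 - <<'E'
from h import *
for n in ("wrist","top"):
    im,d,K,T=cam(n); W=cloud(d,K,T); cv2.imwrite(f"pics/end_{n}.png",im)
    if n=="top":
        for y in (.0663,.0023,-.0616,-.1255):
            m=(W[...,2]>.12)&(abs(W[...,0]-.634)<.03)&(abs(W[...,1]-y)<.03); print(y,m.sum(),np.nanmedian(W[m],0).round(4))
    else:
        print(bot.read_state()["tool_pos"]); g=cv2.cvtColor(im,cv2.COLOR_BGR2GRAY)
        m=(g<95)&(abs(W[...,2])<.012)&(abs(W[...,0]-.47)<.08)&(abs(W[...,1]-.3)<.09); p=W[m]; print(len(p),np.percentile(p,[.5,99.5],axis=0).round(4))
E
```

```text
[0.47280681 0.30384735 0.28905409]
7810 [[4.179e-01 2.666e-01 4.000e-04]
 [5.280e-01 3.587e-01 4.700e-03]]
0.0663 200 [0.6325 0.0665 0.133 ]
0.0023 197 [0.6325 0.0035 0.1332]
-0.0616 198 [ 0.6333 -0.0607  0.133 ]
-0.1255 202 [ 0.634  -0.1238  0.1329]
```

View pics/end_wrist.png

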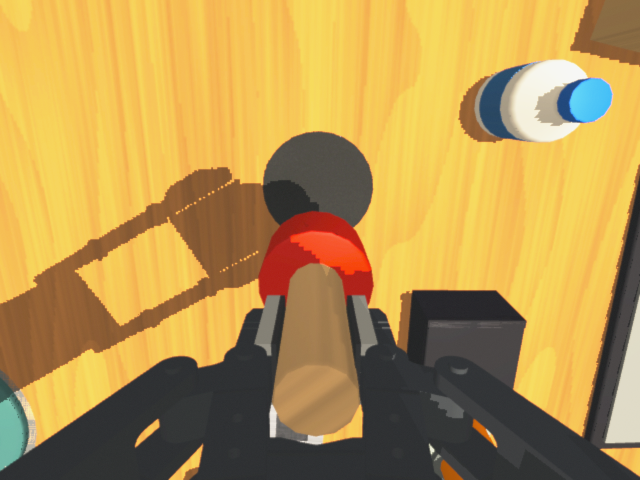

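All post tops are at 0.133 m, so they are home. The mallet is upright in the jaws and lined up over the mat (318,185). Lowering it.

Call:
carry_out:
  series: "0 0 -0.05 0;0 0 -0.05 0;0 0 -0.05 0;0 0 -0.03 0;0 0 -0.013 0;0 0 -0.003 0;0 0 -0.003 0;0 0 -0.002 0;0 0 0 0;0 0 0 0"

```text
time: 55.95
tool_pos: [0.4731, 0.3048, 0.0898]
tcp_rot: [2.204, 2.238, 0.001]
wrist_force: [-0.5, 0.4, -4.7]
width: 0.279
grip_force: 99.5
```

Call:
carry_out:
  series: "0 0 -0.001 0;0 0 -0.001 0;0 0 0 0"

```text
time: 56.32
tool_pos: [0.4731, 0.3049, 0.0895]
tcp_rot: [2.205, 2.238, 0.001]
wrist_force: [-4.9, -3.0, 8.5]
width: 0.281
grip_force: 101.2
```

Call:
carry_out:
  series: "0 0 0 0;0 0 0 0;0 0 0 0;0 0 0 0;0 0 0 0;0 0 0.03 0;0 0 0.05 0;0 0 0.05 0;0 0 0.05 0;0 0.01 0 0;0 0 0 0;0 0 0 0"
  jaw: 1

```text
time: 57.82
tool_pos: [0.4717, 0.3139, 0.265]
tcp_rot: [-2.204, -2.238, 0.006]
wrist_force: [-0.5, 0.7, -0.2]
width: 0.997
grip_force: 0.0
```

```bash
python3 mal.py; python3 - <<'E'
from h import *
im,d,K,T=cam("top"); W=cloud(d,K,T); cv2.imwrite("pics/fin.png",im)
for y in (.0663,.0023,-.0616,-.1255):
    m=(W[...,2]>.12)&(abs(W[...,0]-.634)<.03)&(abs(W[...,1]-y)<.03); print(y,m.sum(),np.nanmedian(W[m],0).round(4))
m=(W[...,2]>.05)&(W[...,2]<.062)&(abs(W[...,0]-.634)<.03)&(W[...,1]<-.1); print(np.nanpercentile(W[m][:,1],1))
E
```

```text
[0.47176081 0.31381678 0.26495671]
0.1 [ 361  244   38   42 1221] [0.5186 0.2819 0.1227] [0.5189 0.2806 0.1206] [0.506 0.268 0.116] [0.532 0.293 0.125]
0.036 [ 336  205   61   59 1777] [0.51   0.2911 0.043 ] [0.5175 0.2815 0.0428] [0.49  0.254 0.036] [0.545 0.309 0.05 ]
0.0663 202 [0.6325 0.0664 0.1333]
0.0023 200 [0.6323 0.0037 0.1332]
-0.0616 198 [ 0.6336 -0.0607  0.1329]
-0.1255 201 [ 0.6339 -0.1237  0.133 ]
-0.6569250946522511
```

View pics/fin.png

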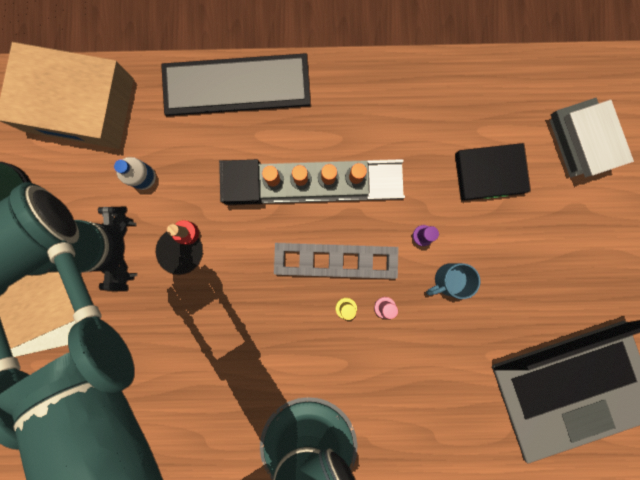

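The final view shows all posts in the bar, but the mallet was knocked about 5 cm aside, to (0.519, 0.281), at pixel (182,232). I'll pick it up again and put it back on the mat.

Call:
carry_out:
  series: "0.047 -0.033 -0.02 0;0 0 -0.03 0;0 0 -0.05 0;0 0 -0.045 0;0 0 -0.03 0;0 0 0 0;0 0 0 0"

```text
time: 58.8
tool_pos: [0.5203, 0.2817, 0.093]
tcp_rot: [2.205, 2.238, 0.001]
wrist_force: [0.8, 0.1, 0.9]
width: 1.001
grip_force: 0.0
```

Call:
carry_out:
  series: "0 0 0 0;0 0 0 0;0 0 0 0;0 0 0 0;0 0 0 0;0 0 0 0;0 0 0 0"
  jaw: -1

```text
time: 59.68
tool_pos: [0.5195, 0.2818, 0.0934]
tcp_rot: [-2.204, -2.237, 0.0]
wrist_force: [-2.7, 0.1, 4.8]
width: 0.279
grip_force: 97.3
```

Call:
carry_out:
  series: "0 0 0.02 0;0 0 0.02 0;-0.023 0.011 0 0;-0.023 0.011 0 0;0 0 0 0;0 0 0 0"

```text
time: 60.42
tool_pos: [0.4727, 0.3037, 0.1318]
tcp_rot: [2.203, 2.239, -0.001]
wrist_force: [0.6, -0.6, -3.8]
width: 0.278
grip_force: 98.6
```

Call:
carry_out:
  series: "0 0 -0.02 0;0 0 -0.012 0;0 0 -0.004 0;0 0 -0.002 0;0 0 -0.002 0;0 0 0 0;0 0 0 0"

```text
time: 61.3
tool_pos: [0.4742, 0.3039, 0.0936]
tcp_rot: [2.205, 2.238, 0.002]
wrist_force: [-2.7, -1.3, 6.0]
width: 0.28
grip_force: 99.6
```

Call:
carry_out:
  series: "0 0 -0.001 0;0 0 0 0"

```text
time: 61.55
tool_pos: [0.4742, 0.3041, 0.0936]
tcp_rot: [-2.205, -2.238, -0.002]
wrist_force: [-5.8, -1.2, 12.1]
width: 0.286
grip_force: 100.4
```

Call:
carry_out:
  series: "0 0 0 0;0 0 0 0;0 0 0 0;0 0 0 0;0 0 0 0;0 0 0.03 0;0 0 0.05 0;0 0 0.05 0;0 0 0.045 0;0 0.01 0 0;0 0 0 0;0 0 0 0"
  jaw: 1

```text
time: 63.05
tool_pos: [0.4727, 0.3129, 0.2639]
tcp_rot: [-2.204, -2.238, 0.006]
wrist_force: [0.9, -0.4, -0.5]
width: 1.001
grip_force: 0.0
```

```bash
python3 mal.py
```

```text
[0.47275202 0.31284782 0.26398244]
0.1 [ 298  213   37   42 1187] [0.4721 0.305  0.1226] [0.4721 0.3039 0.1206] [0.459 0.291 0.116] [0.485 0.316 0.125]
0.036 [ 286  179   62   56 1794] [0.4717 0.3136 0.0427] [0.4724 0.3068 0.043 ] [0.445 0.282 0.036] [0.5   0.332 0.05 ]
```

```bash
python3 -c "
from workcell import bot
print(bot.finish_job())"
```

```text
the job is handed in; nothing more can be done
None
```

I handed the job in; no verdict came back. By my measurements, the bar is at its hard stop, all four orange posts are driven home with the mallet, and the mallet stands centred on its mat; the mug, bottle and router were not touched.

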